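# Lay the glove carton down and park it against the ink rack

### The arm

A 6-joint arm with a two-finger parallel gripper is mounted at the origin on the work surface. World frame = base frame: x ahead of the robot, y to its left, z up, the work surface at z = 0. Lengths are in mm, angles in rad, forces in N, time in s.
With the tool pointing down it reaches from about 400 to 925 mm from the base axis. Payload 12.5 kg.
Tool frame: the origin (TCP) lies between the finger pads; the fingertips stand 14 mm ahead of it and the grasp point (between the pads) lies 5 mm behind it; x points along the fingers, y is the direction in which the jaws open and shut, and the axes are right-handed (so a half turn about x gives the same grasp; the last joint's range is limited). The gripper opens to 95 mm and grips with 3 to 60 N. Pads are 20 mm wide; open, the fingers measure 119 mm over their backs; the gripper's body (75 mm by 180 mm) begins 59 mm behind the grasp point.
Start: joints at [-1.226, 0.491, 1.559, -0, 1.092, -0.106], TCP at [272.327, -562.568, 228.661] pointing down, gripper open.
Joint ranges: [-3.1, 3.1], [-0.84, 2.19], [0.05, 2.79], [-1.13, 4.28], [0.06, 2.93], [-2.69, 2.69]. Speed limits (rad/s): [2.22, 2.22, 2.79, 3.14, 3.14, 3.14].

### API

Orientations are given as [roll, pitch, yaw] about the fixed x, y, z axes, in that order (R = Rz(yaw) Ry(pitch) Rx(roll)).
In Python, from cell import env, cams gives the robot as it stands.
- The arm moves only by the tool carry_out, never from a script. Its arguments are lists of equal length, an entry for each row: "grip": the closure, from -1 (fully open) to 1 (shut); "linear": the shift along the tool's x, y, z scaled (see below), a list of three; "turn": the turn about the tool's x scaled (see below). In form: {"grip": [grip, ...], "linear": [[tx, ty, tz], ...], "turn": [turn, ...]}. A call has 1 to 5 rows; each row shifts and turns the commanded pose from where the row before left it, along the tool's axes as they then stand; what a row does not reach is not made up. The controller multiplies each number of a shift by 0.5 m and each number of a turn by 180 degrees. A row lasts 1/10 s, in which the tool goes at most 50 mm and 8.59 degrees, less where a joint would pass 70% of its speed; a pose out of reach is approached as far as the arm can. A call with a number of a shift or a turn outside -1 to 1 is refused whole. A call with a gripper value outside its range is refused whole. The fingers move at their own pace and stop on an object; the grip force is fixed at half the most. Time passes only in rows, so rows that do not move let the fingers close. It gives the time, the measured TCP pose, the force and the opening at its end, in the units of the state.
- env.state(): the state, without advancing time (a new reading comes with each control period).
- cams.read_camera(name): name is "side" or "top"; returns the picture (400x640x3 uint8, blue, green, red); there is no depth.
- cams.camera_info(name): a dict with "fx", "fy", "cx", "cy" (pixels), "dist" ([k1, k2, p1, p2, k3] as OpenCV has them; the pictures are not rectified), "view" (4x4, takes a point from world to camera coordinates). Camera axes: x right, y down, z forward; pixel columns grow to the right and rows downward; lengths in mm; the calibration is good to about 2 mm. A picture is of the moment at which its call begins. camera_info takes no time and is no camera call.
- env.job_done(): hands the job in, once; it reports no verdict.
The state is a dict: "t": time; "joints": joint angles; "qvel": joint speeds; "tau": joint torques, N m; "eef_pos": TCP position; "tcp_rot": TCP orientation; "ft_force": force on the tool from outside, world axes, zero at the start; "moment": the same for the moment, N m; "opening": opening from 0.0 (shut) to 1.0 (fully open).
Only numpy, scipy, OpenCV 4.12 (cv2) and the standard library are available. Lean on these libraries where they do the work, as an engineer would, in place of code of your own. Each camera call takes 0.05 s, during which the arm holds its last target. There are 200 camera calls.

### The job

The carton of gloves has been left standing on one of its long narrow sides, with its dispensing slot facing the robot's side of the bench. With the fingertips only, push it over so that it lies flat on its broad back with the slot facing up, then push it along the bench until its long side sits snug and square against the front board of the ink rack, within the rack's length. Do not pick the carton up, and leave the other things on the bench where they are.

Things in the scene. Friction and masses are not known exactly. Their poses are not given: they have to be found in the camera images.
- glovebox: the loose glove carton: dark purple cardboard box, 72 x 240 x 120 (own x, y, z), 0.35 to 0.65 kg; origin at its centre. It starts standing on a long narrow side, z up. Its -x face (240 x 120), turned roughly to the robot, has the oval dispensing slot; +x is the plain back. Lying on its back, x points down, the origin is 36 above the bench, and the face that was on top looks away from the robot
- glovebox_slot (a point): middle of the carton's slot face (slot 120 x 42), at (-36, 0, 0) in its frame. Pushed on this face near its upper edge, the standing carton tips about its far lower edge rather than sliding, and past about 31 degrees it falls over by itself
- glovebox_top (a point): middle of the narrow 72 x 240 face that is on top at the start, (0, 0, 60) in the carton's frame; this is the long side that goes against the rack
- ink_rack: fixed two-tier plywood rack of small ink bottles at the far side of the bench; 520 long (y), 125 deep (x, away from the robot), 120 high. Origin at bench level under the middle of the front board's front face; x points into the rack, y along it. The front board is plain, upright, 45 tall and runs the whole length
- wash_bottle_a: one of two identical white squeeze wash bottles (62 dia, 186 tall), standing left of the carton beside the left half of the rack; origin at the bottom; leave it alone
- wash_bottle_b: the other white squeeze wash bottle (62 dia, 186 tall), standing to the right; origin at the bottom; leave it alone
- rinse_cup: white plastic rinse cup, 68 mouth, 75 tall, standing left or right of the carton; origin at the bottom; leave it alone
- balm_jar: white screw jar with grey lid, 70 dia, 52 tall, standing on the other side of the carton from the rinse cup; origin at the bottom; leave it alone
- machine: small rotary tattoo machine with a dark red grip, 150 long, 32 high, lying to the right on the robot's side of the carton; origin at the bottom, under the motor end's frame plate; leave it alone
- tape_roll: roll of paper tape lying flat, 80 dia, 24 high, to the left on the robot's side of the carton; origin at the bottom; leave it alone
- skin_marker: white skin-marker pen, 130 long, 12 thick, lying at the left; origin at the bottom; leave it alone

How it is judged (in metres and radians):
On the way, in this order (a step that is already met when the one before it is completed fails the run):
1. the carton lies on its back on the bench, slot up (angle between glovebox's own x axis and vertical above 3.04 rad and height (world z) of glovebox below 0.042 m), for 0.2 s.
2. the carton, lying slot up, is snug and square against the rack's front board (all of step 1 and x of glovebox_top in the frame of ink_rack above -0.008 m and angle between the z axis of glovebox and the x axis of ink_rack, either way round below 0.07 rad and y of glovebox in the frame of ink_rack between -0.14 and 0.14 m), for 0.2 s.
At the end, for the whole second after the job is handed in: the carton lies flat on the bench at rest, slot up (within 0.1 rad), the middle of the long side that faces the rack no more than 8 mm from the front board and parallel to it within 0.07 rad (4 degrees), its centre within 140 mm of the rack's middle along the board (all of step 2 and linear speed of glovebox below 0.02 m/s); the robot touches nothing.
It fails at once if the carton is lifted off the bench (height (world z) of glovebox above 0.082 m).
It fails at once if one of the other loose things is shoved more than 20 mm (distance of any of wash_bottle_a, wash_bottle_b, rinse_cup, balm_jar, machine, tape_roll, skin_marker from where it was at the start of the episode above 0.02 m).
It fails at once if a wash bottle, the cup or the jar is knocked over (angle between any of wash_bottle_a, wash_bottle_b, rinse_cup, balm_jar's own z axis and vertical above 0.4 rad).
It also fails if it takes over 61 s, if anything falls off the work surface, if the arm or the gripper's body presses on something with over 40 N, if the wrist force passes 120 N, or if a joint passes its speed limit or range.

## Working session

There is one attempt and no reset: what is moved stays moved. The work goes in short steps, Python scripts to look and compute and a tool call to move; the robot and the scene stay as the last step left them, time stands still between calls to the robot, and variables do not carry over. Pictures are saved under pics/ and viewed, about 8 in all and at most 12, crops included, and the job is handed in when it is done.

Besides the shell and the picture viewer there is one more tool, called as name(argument=value, ...), one argument or row to a line, values as JSON. carry_out: Moves the arm, as the interface text tells. Shifts and turns lie within -1 to 1; 1 stands for 0.5 m of shift or 180 degrees of turn. Its arguments: {"type":"object","properties":{"grip":{"type":"array"},"linear":{"type":"array"},"turn":{"type":"array"}},"required":["grip","linear","turn"]}

```bash
mkdir -p pics; ls
python3 - <<'E'
from cell import env,cams
import cv2
for n in("top","side"):
    cv2.imwrite(f"pics/{n}0.png",cams.read_camera(n)); i=cams.camera_info(n); print(n,{k:(v if k!='view' else [[round(float(x),3) for x in r] for r in v]) for k,v in i.items()})
print(env.state())
E
```

```text
pics
top {'fx': 489.1851560396927, 'fy': 489.1851560396927, 'cx': 323.78463300260256, 'cy': 210.53393877104332, 'dist': array([-0.05693651,  0.        ,  0.        ,  0.        ,  0.        ]), 'view': [[-0.016, -1.0, 0.014, 18.549], [-0.994, 0.015, -0.107, 557.247], [0.107, -0.016, -0.994, 1454.13], [0.0, 0.0, 0.0, 1.0]]}
side {'fx': 406.1319787119983, 'fy': 406.1319787119983, 'cx': 323.0757449780729, 'cy': 199.87579996485124, 'dist': array([0.01937503, 0.        , 0.        , 0.        , 0.        ]), 'view': [[-0.888, -0.459, -0.015, 524.113], [-0.331, 0.661, -0.673, 235.96], [0.319, -0.593, -0.739, 986.318], [0.0, 0.0, 0.0, 1.0]]}
{'t': 0.1, 'joints': array([-1.22559256e+00,  4.91509104e-01,  1.55936401e+00,  1.88232252e-05,
        1.09168340e+00, -1.05567533e-01]), 'qvel': array([ 4.60428423e-04, -1.64993499e-03, -7.34910335e-04, -6.72887951e-06,
       -2.67971227e-04,  7.96403658e-04]), 'tau': array([ 2.84202877e-03, -6.13625336e+01, -2.58605111e+01,  6.94022002e-02,
        4.70105815e-02, -4.15643490e-05]), 'eef_pos': array([ 272.26742742, -562.37477098,  228.12250574]), 'tcp_rot': array([-1.69368361,  1.56983232,  1.89867166]), 'ft_force': array([ 1.32375006,  0.80401789, -0.20416207]), 'moment': array([ 0.03072238, -0.01455842, -0.04834973]), 'opening': 0.9989014070793839}
```

View pics/top0.png

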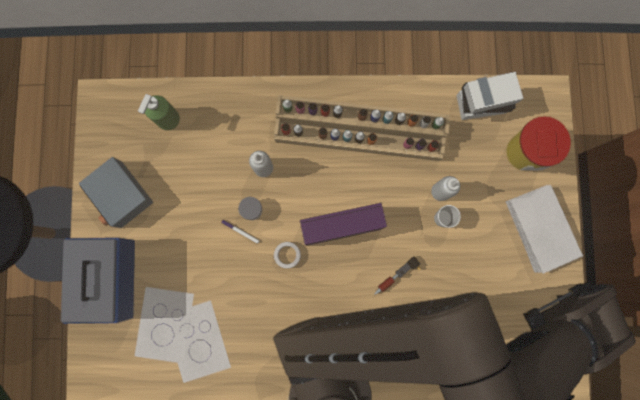

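View pics/side0.png

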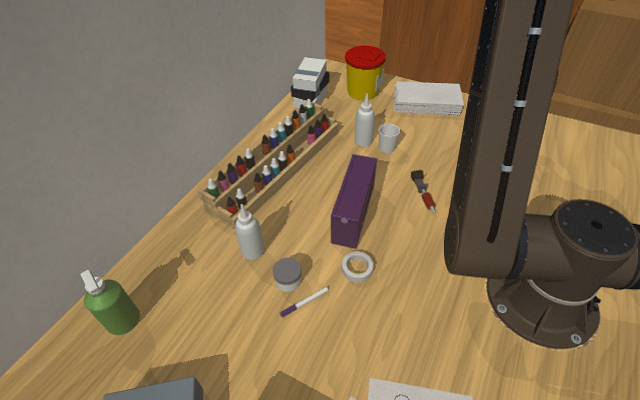

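The top view shows the carton at about (302–386, 205–243) and the rack front from about (276,143) to (443,157). The jar and marker are to the left, the tape is at (288,255), the cup and bottle are to the right, and the machine is at (398,275). I'll zoom in and measure.

```bash
cat > h.py <<'E'
import numpy as np,cv2
from cell import env,cams
def ray(n,uv):
    i=cams.camera_info(n);K=np.array([[i['fx'],0,i['cx']],[0,i['fy'],i['cy']],[0,0,1]])
    p=cv2.undistortPoints(np.array(uv,float).reshape(-1,1,2),K,np.array(i['dist'])).reshape(-1,2)
    V=np.array(i['view']);R=V[:3,:3];c=-R.T@V[:3,3]
    return c,np.c_[p,np.ones(len(p))]@R
def plane(n,uv,z):
    c,d=ray(n,uv);return c+d*((z-c[2])/d[:,2])[:,None]
def purple(im):
    h=cv2.cvtColor(im,cv2.COLOR_BGR2HSV)
    m=cv2.inRange(h,(130,60,20),(165,255,255))
    n,l,s,_=cv2.connectedComponentsWithStats(m);k=1+np.argmax(s[1:,4]);return (l==k).astype(np.uint8)*255
E
python3 - <<'E'
from h import *
im=cv2.imread('pics/top0.png')
m=purple(im);c=max(cv2.findContours(m,0,2)[0],key=cv2.contourArea)
r=cv2.minAreaRect(c);print(r,np.round(cv2.boxPoints(r),1).tolist())
h=cv2.convexHull(c);q=cv2.approxPolyDP(h,4,True).reshape(-1,2);print(q.tolist());print(plane('top',q,120).round())
print(plane('top',cv2.boxPoints(r),120).round())
for nme,uv,z in[('cup',(449,216),75),('wbB bottom',(441,195),0),('wbA bot',(263,172),0),('jar',(250,208),52),('tape',(288,255),24)]: print(nme,plane('top',uv,z).round())
print('machine',plane('top',[(414,262),(378,291)],15).round())
cv2.imwrite('pics/z0.png',cv2.resize(im[85:175,265:460],None,fx=4,fy=4,interpolation=cv2.INTER_CUBIC))
E
```

```text
((343.0241394042969, 223.4484405517578), (24.56081771850586, 82.35498809814453), 78.17850494384766) [[300.20001220703125, 219.89999389648438], [380.79998779296875, 203.0], [385.79998779296875, 227.0], [305.20001220703125, 243.89999389648438]]
[[380, 204], [385, 226], [306, 243], [301, 220]]
[[ 564. -150.  120.]
 [ 501. -162.  120.]
 [ 456.   63.  120.]
 [ 522.   77.  120.]]
[[ 522.   79.  120.]
 [ 567. -152.  120.]
 [ 498. -164.  120.]
 [ 454.   65.  120.]]
cup [[ 531. -360.   75.]]
wbB bottom [[ 604. -358.    0.]]
wbA bot [[684. 197.   0.]]
jar [[566. 231.  52.]]
tape [[425. 120.  24.]]
machine [[ 397. -263.   15.]
 [ 312. -150.   15.]]
```

View pics/z0.png

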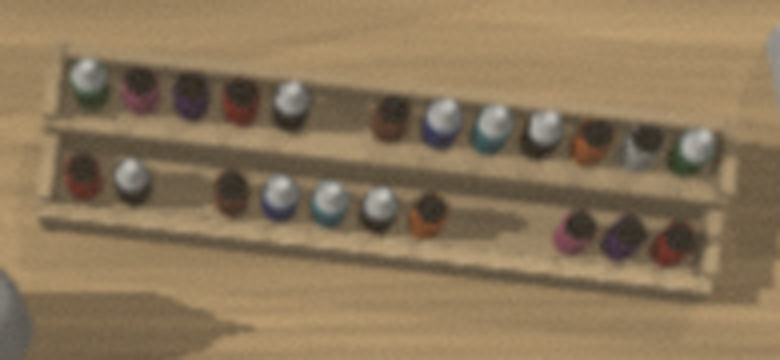

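Run:
```python
from h import *
im=cv2.imread('pics/top0.png')
for z,q in((45,[(275.3,139),(441.8,155.5)]),(0,[(275.3,141.7),(441.8,159)])):
    p=plane('top',q,z);d=p[1]-p[0];print(z,p.round(1).tolist(),np.linalg.norm(d),np.degrees(np.arctan2(-d[0],-d[1])), p.mean(0).round(1))
g=cv2.cvtColor(im,cv2.COLOR_BGR2GRAY)
for u in(290,320,350,380,410,430): 
    v=int(140+(u-275)*.1); print(u,v-6,g[v-6:v+10,u-1:u+2].mean(1).round().tolist())
s=cv2.imread('pics/side0.png')
cv2.imwrite('pics/s0.png',cv2.resize(s[90:290,190:450],None,fx=3,fy=3,interpolation=cv2.INTER_CUBIC))
```

```text
45 [[777.6, 154.6, 45.0], [720.1, -354.1, 45.0]] 511.8735687243556 6.449581886115111 [748.8 -99.7  45. ]
0 [[780.5, 158.3, 0.0], [718.7, -365.5, 0.0]] 527.469553739921 6.731407399985545 [ 749.6 -103.6    0. ]
290 135 [92.0, 103.0, 136.0, 148.0, 148.0, 134.0, 101.0, 85.0, 94.0, 120.0, 134.0, 134.0, 133.0, 135.0, 132.0, 133.0]
320 138 [101.0, 124.0, 135.0, 143.0, 150.0, 148.0, 112.0, 88.0, 90.0, 105.0, 123.0, 127.0, 131.0, 134.0, 137.0, 139.0]
350 141 [90.0, 103.0, 129.0, 150.0, 155.0, 153.0, 124.0, 99.0, 88.0, 99.0, 125.0, 140.0, 139.0, 143.0, 145.0, 140.0]
380 144 [105.0, 130.0, 142.0, 150.0, 155.0, 160.0, 154.0, 114.0, 89.0, 93.0, 115.0, 126.0, 131.0, 136.0, 137.0, 135.0]
410 147 [79.0, 95.0, 121.0, 135.0, 148.0, 158.0, 154.0, 121.0, 93.0, 86.0, 101.0, 125.0, 132.0, 127.0, 129.0, 135.0]
430 149 [64.0, 67.0, 88.0, 119.0, 140.0, 148.0, 148.0, 133.0, 105.0, 88.0, 91.0, 114.0, 131.0, 137.0, 137.0, 134.0]
```

View pics/s0.png

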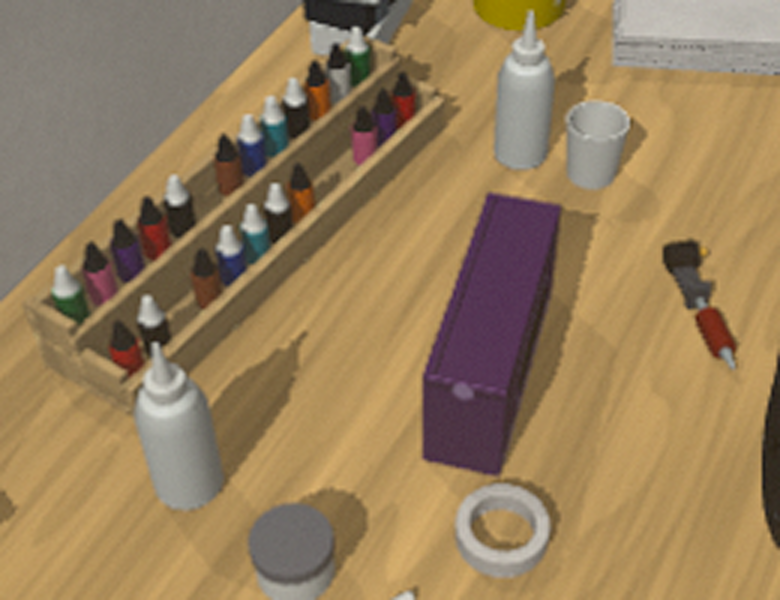

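```bash
cat >> h.py <<'E'
from scipy.spatial.transform import Rotation as Ro
def tool(): 
    s=env.state();return np.array(s['eef_pos']),Ro.from_euler('xyz',s['tcp_rot']).as_matrix(),s
def jawyaw(R): return (np.degrees(np.arctan2(R[1,1],R[0,1])))  # world angle of tool y
def delta(target): # world TCP target -> tool-axis shift /500
    p,R,s=tool();d=R.T@(np.array(target,float)-p);return (d/500).round(4)
E
python3 - <<'E'
from h import *
p,R,s=tool();print(p,R.round(3).tolist(),jawyaw(R))
print(delta([446,-56,228]))
for z,q in((45,[(290,140.7),(430,156.5)]),(0,[(290,143.6),(430,159.8)])):
    P=plane('top',q,z);d=P[0]-P[1];print(P.round(1).tolist(),np.degrees(np.arctan2(-d[0],d[1])),'x at y=-50',P[1,0]+(-50-P[1,1])*d[0]/d[1])
E
```

```text
[ 272.26742742 -562.37477098  228.12250574] [[-0.0, 0.436, -0.9], [0.001, -0.9, -0.436], [-1.0, -0.001, -0.0]] -64.17320127978327
[ 0.0011 -0.7602 -0.754 ]
[[771.6, 109.8, 45.0], [717.3, -317.4, 45.0]] -7.245262799428795 x at y=-50 751.3074148637841
[[773.8, 112.2, 0.0], [716.5, -327.8, 0.0]] -7.413180561936807 x at y=-50 752.6878743663315
```

carry_out(
  grip=[-1, -1, -1, -1, -1],
  linear=[
    [0, -0.069, -0.0685],
    [0, -0.069, -0.0685],
    [0, -0.069, -0.0685],
    [0, -0.069, -0.0685],
    [0, -0.069, -0.0685],
  ],
  turn=[0, 0, 0, 0, 0],
)

```text
t: 0.6
eef_pos: [351.4, -330.8, 228.5]
tcp_rot: [-1.401, 1.571, 2.191]
ft_force: [1.8, 0.4, -0.6]
opening: 0.999
```

carry_out(
  grip=[-1, -1, -1, -1, -1],
  linear=[
    [0, -0.069, -0.0685],
    [0, -0.069, -0.0685],
    [0, -0.069, -0.0685],
    [0, -0.069, -0.0685],
    [0, -0.069, -0.0685],
  ],
  turn=[0, 0, 0, 0, 0],
)

```text
t: 1.1
eef_pos: [430.5, -100.9, 228.7]
tcp_rot: [1.764, 1.571, -0.927]
ft_force: [0.9, 0.0, -0.3]
opening: 0.999
```

carry_out(
  grip=[-1, -1, -1, -1],
  linear=[
    [0, -0.04, -0.04],
    [0, 0, 0],
    [0, 0, 0],
    [0, 0, 0],
  ],
  turn=[0, 0.0425, 0.0425, 0],
)

```text
t: 1.5
eef_pos: [439.5, -75.8, 228.5]
tcp_rot: [-0.149, 1.57, -3.108]
ft_force: [0.4, 0.4, -0.3]
opening: 1.001
```

Run:
```python
from h import *
p,R,s=tool();print(s['t'],p,jawyaw(R),R.round(3).tolist(),s['ft_force'])
print(delta([446,-56,119]))
```

```text
1.5 [439.54772476 -75.76434428 228.47108519] -79.54107121511824 [[-0.0, 0.182, -0.983], [-0.0, -0.983, -0.182], [-1.0, -0.0, 0.0]] [ 0.40416443  0.37803507 -0.31899628]
[ 0.2189 -0.0365 -0.0199]
```

carry_out(
  grip=[-1, -1, -1, -1, -1],
  linear=[
    [0.05, -0.018, -0.01],
    [0.06, -0.018, -0.01],
    [0.06, 0, 0],
    [0.049, 0, 0],
    [0, 0, 0],
  ],
  turn=[0, 0, 0, 0, 0],
)

```text
t: 2.0
eef_pos: [444.9, -56.4, 116.9]
tcp_rot: [-0.444, 1.566, 2.885]
ft_force: [-0.2, 0.1, 0.9]
opening: 1.0
```

carry_out(
  grip=[-1, -1, -1, -1, -1],
  linear=[
    [0, 0, -0.015],
    [0, 0, -0.015],
    [0, 0, -0.015],
    [0, 0, -0.015],
    [0, 0, -0.015],
  ],
  turn=[0, 0, 0, 0, 0],
)

```text
t: 2.5
eef_pos: [483.7, -49.6, 119.7]
tcp_rot: [2.544, 1.57, -0.413]
ft_force: [-1.9, 0.1, 2.4]
opening: 0.999
```

Run:
```python
from h import *
p,R,s=tool();print(s['t'],p,s['ft_force'])
cv2.imwrite('pics/s1.png',cv2.resize(cams.read_camera('side')[80:300,180:500],None,fx=2,fy=2))
```

```text
2.5 [483.69302057 -49.56802776 119.65166124] [-1.91218077  0.1085541   2.41539027]
```

View pics/s1.png

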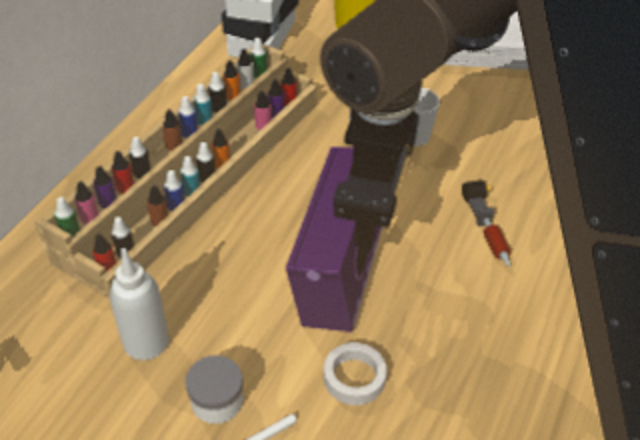

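The carton is tipping away from the robot, so I'll keep pushing.

carry_out(
  grip=[-1, -1, -1, -1, -1],
  linear=[
    [0, 0, -0.015],
    [0, 0, -0.015],
    [0, 0, -0.015],
    [0, 0, -0.015],
    [0, 0, -0.015],
  ],
  turn=[0, 0, 0, 0, 0],
)

```text
t: 3.05
eef_pos: [520.7, -42.8, 119.0]
tcp_rot: [2.63, 1.57, -0.328]
ft_force: [-0.4, -0.5, -0.8]
opening: 1.0
```

carry_out(
  grip=[-1, -1, -1, -1],
  linear=[
    [0, 0, -0.012],
    [0, 0, -0.012],
    [0, 0, 0],
    [0, 0, 0],
  ],
  turn=[0, 0, 0, 0],
)

```text
t: 3.45
eef_pos: [531.5, -40.6, 119.0]
tcp_rot: [-0.072, 1.57, -3.029]
ft_force: [-0.9, 0.7, -1.0]
opening: 0.998
```

Run:
```python
from h import *
p,R,s=tool();print(s['t'],p,s['ft_force'])
cv2.imwrite('pics/s2.png',cv2.resize(cams.read_camera('side')[80:300,180:500],None,fx=2,fy=2))
```

```text
3.45 [531.54355868 -40.62672667 119.00631665] [-0.89562097  0.70301104 -1.02382571]
```

View pics/s2.png

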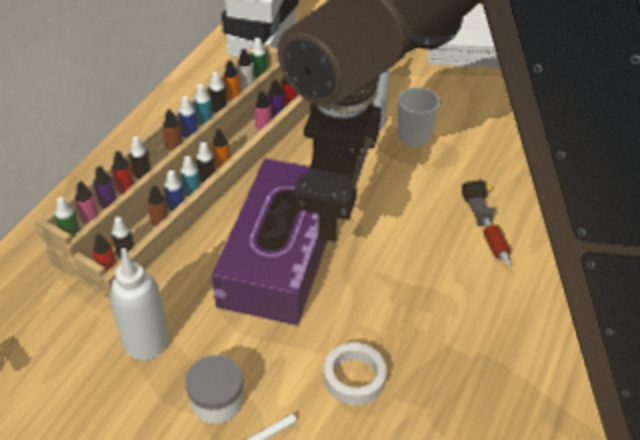

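The carton has fallen flat with the slot up. I'll back off and measure it.

carry_out(
  grip=[-1, -1, -1],
  linear=[
    [0, 0, 0.07],
    [0, 0, 0.07],
    [0, 0, 0],
  ],
  turn=[0, 0, 0],
)

```text
t: 3.8
eef_pos: [459.0, -53.4, 119.1]
tcp_rot: [-0.388, 1.568, 2.936]
ft_force: [0.3, 0.6, 0.5]
opening: 0.998
```

```bash
cat >> h.py <<'E'
def tl():
    im=cams.read_camera('top');m=purple(im);return im,m
E
python3 - <<'E'
from h import *
im,m=tl();p,R,s=tool();print(s['t'],p,R.round(3).tolist())
c=max(cv2.findContours(m,0,2)[0],key=cv2.contourArea);h=cv2.convexHull(c)
q=cv2.approxPolyDP(h,4,True).reshape(-1,2);print(q.tolist());print(plane('top',q,72).round())
cv2.drawContours(im,[q.reshape(-1,1,2)],-1,(0,255,0),1)
cv2.imwrite('pics/t1.png',cv2.resize(im[90:290,220:480],None,fx=3,fy=3))
E
```

```text
3.85 [461.47723827 -53.64637148 119.44156926] [[-0.001, 0.182, -0.983], [0.0, -0.983, -0.182], [-1.0, -0.0, 0.0]]
[[369, 165], [377, 199], [300, 218], [293, 181]]
[[ 688. -127.   72.]
 [ 585. -148.   72.]
 [ 532.   81.   72.]
 [ 642.  100.   72.]]
```

View pics/t1.png

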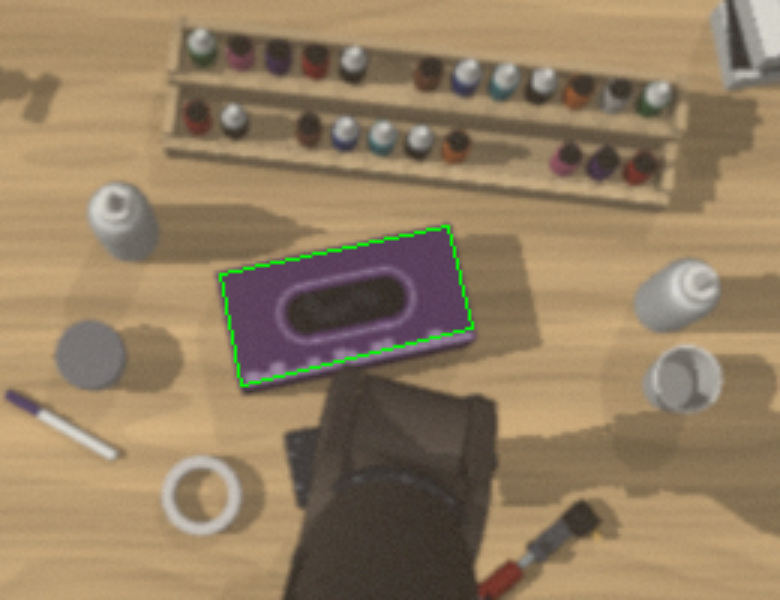

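carry_out(
  grip=[-1, -1, -1, -1, -1],
  linear=[
    [0, 0, 0],
    [0, 0, 0],
    [0, 0, 0],
    [0, -0.06, -0.034],
    [0, -0.06, -0.034],
  ],
  turn=[0.0324, 0.0324, 0.0324, 0, 0],
)

```text
t: 4.35
eef_pos: [505.3, 2.3, 119.4]
tcp_rot: [3.091, 1.57, -0.174]
ft_force: [0.3, -0.1, 0.9]
opening: 1.0
```

carry_out(
  grip=[-1, -1, -1],
  linear=[
    [0, 0, 0],
    [0.078, 0, 0],
    [0.08, 0, 0],
  ],
  turn=[0, 0, 0],
)

```text
t: 4.65
eef_pos: [505.2, 2.0, 40.0]
tcp_rot: [3.108, 1.567, -0.155]
ft_force: [-0.2, -0.9, 0.1]
opening: 0.997
```

carry_out(
  grip=[-1, -1, -1, -1, -1],
  linear=[
    [0, 0, 0],
    [0, 0, -0.02],
    [0, 0, -0.02],
    [0, 0, -0.02],
    [0, 0, -0.02],
  ],
  turn=[0, 0, 0, 0, 0],
)

```text
t: 5.15
eef_pos: [545.0, -3.1, 41.5]
tcp_rot: [3.102, 1.569, -0.161]
ft_force: [-2.7, 1.7, 1.5]
opening: 1.004
```

carry_out(
  grip=[-1, -1, -1, -1, -1],
  linear=[
    [0, 0, -0.02],
    [0, 0, -0.02],
    [0, 0, -0.02],
    [0, 0, -0.02],
    [0, 0, 0],
  ],
  turn=[0, 0, 0, 0, 0],
)

```text
t: 5.65
eef_pos: [585.0, -8.1, 40.1]
tcp_rot: [3.089, 1.569, -0.175]
ft_force: [-0.6, -0.5, 0.6]
opening: 1.0
```

```bash
cat > m.py <<'E'
from h import *
import sys
im,m=tl();p,R,s=tool();print(s['t'],p,jawyaw(R),s['ft_force'])
c=max(cv2.findContours(m,0,2)[0],key=cv2.contourArea);h=cv2.convexHull(c)
q=cv2.approxPolyDP(h,4,True).reshape(-1,2);print(q.tolist());print(plane('top',q,72).round())
cv2.imwrite(f'pics/{sys.argv[1]}.png',cv2.resize(im[90:290,220:480],None,fx=3,fy=3))
E
python3 m.py t2
```

```text
5.7 [584.10322813  -7.97926598  39.98063672] -96.98187444231489 [-0.10171016 -1.00675751  0.33086661]
[[303, 155], [381, 160], [379, 194], [302, 181]]
[[ 721.   70.   72.]
 [ 702. -163.   72.]
 [ 600. -154.   72.]
 [ 642.   74.   72.]]
```

View pics/t2.png

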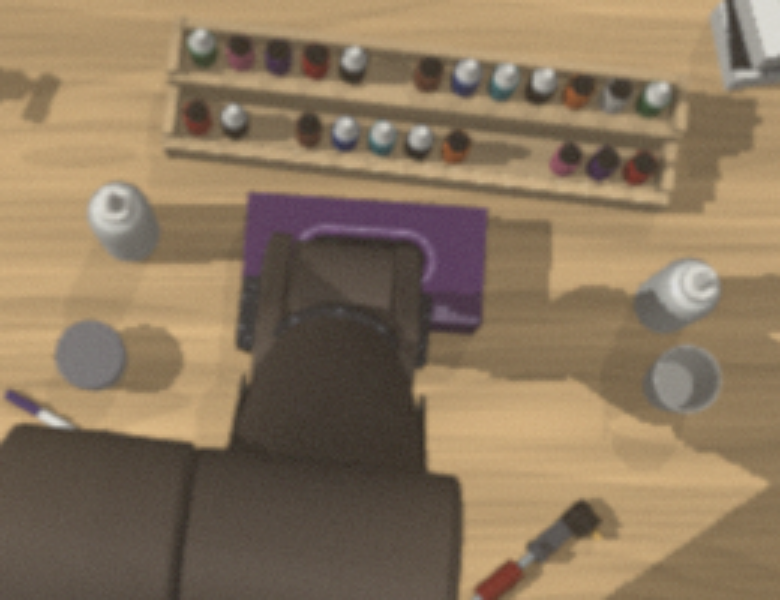

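carry_out(
  grip=[-1, -1, -1, -1, -1],
  linear=[
    [0, 0, -0.015],
    [0, 0, -0.015],
    [0, 0, -0.015],
    [0, 0, -0.01],
    [0, 0, 0],
  ],
  turn=[0, 0, 0, 0, 0],
)

```text
t: 6.2
eef_pos: [611.4, -11.3, 40.1]
tcp_rot: [3.02, 1.57, -0.243]
ft_force: [-0.3, -0.2, 0.7]
opening: 1.002
```

```bash
python3 m.py t3
```

```text
6.25 [611.09613341 -11.2016079   40.10563805] -96.97042495071719 [ 0.24084455  0.77131637 -0.16378763]
[[306, 146], [383, 154], [380, 188], [303, 172]]
[[ 748.   61.   72.]
 [ 721. -169.   72.]
 [ 618. -157.   72.]
 [ 669.   71.   72.]]
```

carry_out(
  grip=[-1, -1, -1, -1, -1],
  linear=[
    [0, 0, 0.02],
    [0, 0.08, 0],
    [0, 0, 0],
    [0, 0, -0.02],
    [0, 0, -0.01],
  ],
  turn=[0, 0, 0, 0, 0],
)

```text
t: 6.75
eef_pos: [611.1, -51.0, 40.3]
tcp_rot: [0.227, 1.57, -3.036]
ft_force: [-5.7, 0.5, 3.9]
opening: 1.003
```

carry_out(
  grip=[-1, -1, -1, -1],
  linear=[
    [0, 0, -0.008],
    [0, 0, -0.006],
    [0, 0, -0.004],
    [0, 0, 0],
  ],
  turn=[0, 0, 0, 0],
)

```text
t: 7.15
eef_pos: [619.3, -51.5, 40.1]
tcp_rot: [-0.061, 1.569, 2.96]
ft_force: [-5.4, 0.3, 4.7]
opening: 0.999
```

carry_out(
  grip=[-1, -1, -1],
  linear=[
    [0, 0, -0.003],
    [0, 0, -0.003],
    [0, 0, 0],
  ],
  turn=[0, 0, 0],
)

```text
t: 7.45
eef_pos: [619.4, -51.2, 40.2]
tcp_rot: [-0.082, 1.563, 2.938]
ft_force: [-20.5, 4.3, 15.8]
opening: 0.998
```

Contact: the force has risen to 20 N and there is no further motion. I'll back off and check.

carry_out(
  grip=[-1, -1, -1, -1, -1],
  linear=[
    [0, 0, 0],
    [0, 0, 0.01],
    [0, 0, 0.04],
    [0, 0, 0.08],
    [-0.06, 0, 0.06],
  ],
  turn=[0, 0, 0, 0, 0],
)

```text
t: 7.95
eef_pos: [525.5, -40.2, 67.7]
tcp_rot: [-0.075, 1.565, 2.946]
ft_force: [0.0, 0.8, 0.9]
opening: 0.999
```

carry_out(
  grip=[-1, -1, -1, -1],
  linear=[
    [-0.09, 0, 0],
    [-0.09, 0, 0],
    [-0.09, 0, 0],
    [0, 0, 0],
  ],
  turn=[0, 0, 0, 0],
)

```text
t: 8.35
eef_pos: [530.8, -41.1, 210.7]
tcp_rot: [3.062, 1.56, -0.2]
ft_force: [0.3, 0.0, -0.7]
opening: 1.003
```

```bash
python3 m.py t4
python3 - <<'E'
from h import *
cv2.imwrite('pics/s4.png',cv2.resize(cams.read_camera('side')[80:300,180:500],None,fx=2,fy=2))
E
```

```text
8.4 [529.72002895 -40.95032822 207.80241627] -96.91720986987252 [ 0.22574827  0.59573584 -0.31338104]
[[306, 142], [383, 150], [380, 184], [303, 180]]
[[ 760.   61.   72.]
 [ 733. -170.   72.]
 [ 630. -158.   72.]
 [ 645.   71.   72.]]
```

View pics/t4.png

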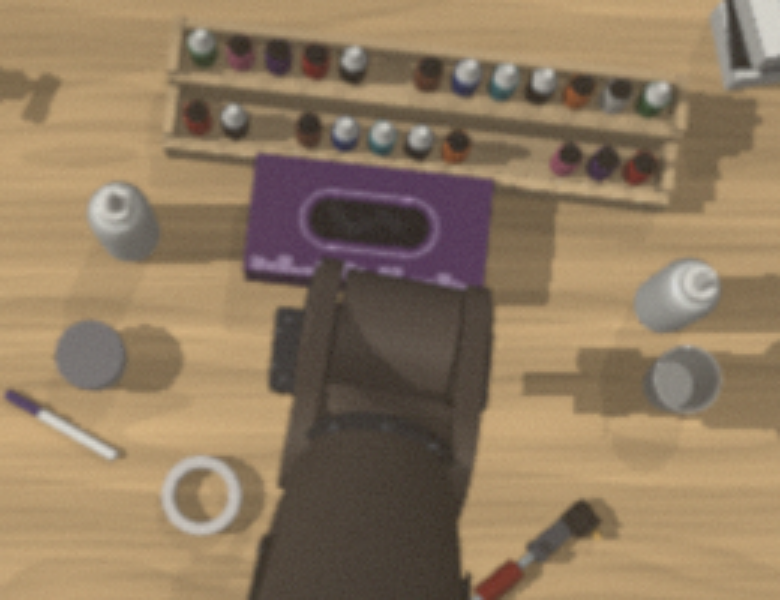

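View pics/s4.png

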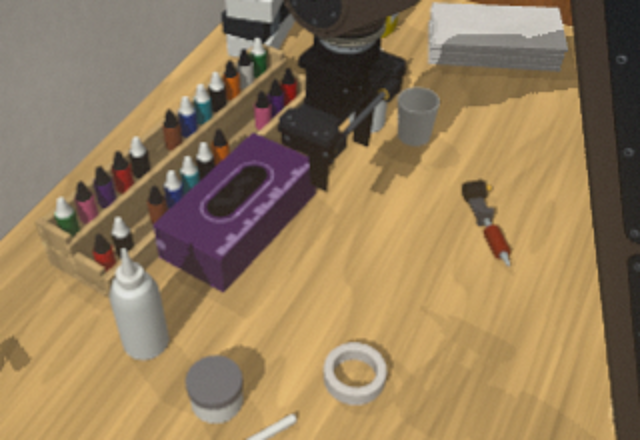

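```bash
python3 -c "
from cell import env
print(env.job_done(), env.state()['t'])"
```

```text
the job is handed in; nothing more can be done
the job is handed in; nothing more can be done
```

The carton is lying slot up against the rack's front board, and I handed the job in at about 8.5 s on the robot's clock. The hand-in gave no verdict.

**What I did:** I pushed high on the slot face with the open fingertips until the carton fell onto its back. Then I pushed low on its long side to turn it parallel to the rack, moved the fingers nearer its middle, and pushed until it stopped. Finally I backed the arm off, clear of everything.

**Last checks:**
- **Contact:** on the final press the carton stopped moving while the force rose from about 5 N to 20 N, so it is against something fixed.
- **Angle:** the carton measures about -6.7° and the rack about -7.3°, against an allowed difference of 4°.
- **Position along the board:** it is roughly 45–50 mm from the rack's middle, against a limit of 140 mm.
- **Other items:** in the last pictures they look unmoved. I compared them by eye only.

**Disagreement:** the camera measurement alone puts the carton's far edge 4–6 mm short of the board, inside the 8 mm limit. Calibration and pixel error could account for that. The force rise and the pictures, where I see no gap, both suggest it is touching.

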